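# Open a jar with a squeeze-and-turn safety cap

### The job

Open the jar that is clamped in the bench holder: squeeze the two side tabs of its safety cap inward and, keeping them squeezed, turn the cap anticlockwise until you feel it come up against its stop, then lift it straight off. Do not force it: neither wrench it against the stop nor pull while it is still caught, or the neck will crack. Set the cap down upright, open side down and wholly inside the steel tray, without dropping it, and leave the micropipette and the beaker where they are.

Things in the scene. Friction and masses are not known exactly. Their poses are not given: they have to be found in the camera images.
- cap: Black safety cap on the jar, 0.08 kg, 34.6 mm high, shell 57 mm in diameter. Origin: centre of its lower rim, z up its axis; it stands on this rim and the tabs' lower ends, all in one plane. Opens anticlockwise from above (positive about z). How tightly it was done up differs and cannot be seen: it comes free after 0.25 to 1.25 rad and meets a hard stop 0.1 to 0.15 rad further on.
- cap_grip (a point): Where to squeeze: point on the cap's axis, 17 mm above its origin, midway between the two sprung tabs on its +y and -y sides. Their ribbed pads are 24 mm wide (along x), reach from 6 to 27 mm above the cap's origin, stand proud of the shell and measure 67 mm across both outer faces at rest, 57 mm fully squeezed.
- tab_left (a joint): Tab on the cap's +y side: 0 out, 0.005 m fully in (firm end). Starts to move at about 5 N, is fully in at about 13 N. Both tabs must be in by 4 mm or more to unlock the cap and must stay so while it turns; else it turns only a little before the tabs are caught in the notches of the jar's collar.
- tab_right (a joint): The same on the cap's -y side.
- jar_mouth (a point): Centre of the top of the jar's neck, 133 mm above the bench, neck 47 mm in diameter. A springy liner in the cap bears on it with about 6 N, so that turning takes 0.1 to 0.2 N m, and lifts the cap some 3 mm when it comes free; 27 mm of lift clear the neck. The neck cracks if the cap bears on it with over 60 N in all. 
- holder: Grey bench holder and the white round jar clamped in it, both fixed. Origin: centre of the underside, on the bench. Plate 128 x 128 x 10 mm; steel cup 99 mm in diameter, 52 mm high; thumbscrew on +x, reaching 74 mm out. Jar 85 mm in diameter, shoulder at 105 mm, on it a notched collar 69 mm in diameter, to 111 mm. The cap's origin starts at 106.5 mm. The jar may stand any way round in the cup.
- tray: Empty shallow square steel tray, 150 x 150 mm outside, rim 9 mm high, walls and floor 2.5 mm thick, 0.9 kg, lies on the bench. Origin: centre of its underside; x and y along its sides.
- micropipette: Grey micropipette, 228 x 27 x 27 mm, lying on the bench between the jar and the tray; origin under its middle, length along its y. Leave alone.
- beaker: Glass beaker, 70 x 76 x 92 mm, standing behind the work; origin: centre of its underside. Leave alone.
There are look-alikes about, which are no part of the job. There is more than one size of the cap; the one meant has the size given above.

How it is judged:
By the outcome, as a careful person would: the job done as asked, in the order asked, and still so for the second after the job is handed in, with the robot touching nothing.
It also fails if it takes over 61 s, if anything falls off the work surface, if the arm or the gripper's body presses on something with over 40 N, if the wrist force passes 120 N, or if a joint passes its speed limit or range.

### The arm

A 6-joint arm with a two-finger parallel gripper is mounted at the origin on a cart in front of the work surface, level with it; the furniture and walls round the work are solid. World frame = base frame: x ahead of the robot, y to its left, z up, the work surface at z = 0. Lengths are in mm, angles in rad, forces in N, time in s.
With the tool pointing down it reaches from about 350 to 850 mm from the base axis. Payload 8.1 kg.
Tool frame: the origin (TCP) lies midway between the tips of the shut fingers; the grasp point (between the pads) lies 19 mm behind it (bot.grip_point_offset is the distance from the TCP to the grasp point, in mm); z points along the fingers, y is the line along which they close (so a half turn about z gives the same grasp; the last joint's range is limited). The gripper opens to 93 mm and grips with 3 to 60 N. Pads are 15 mm wide; open, the fingers measure 128 mm over their backs; the gripper's body (75 mm by 188 mm) begins 65 mm behind the grasp point.
Start: joints at [1.259, 0.13, 1.488, -0, 1.523, -0.085], TCP at [134.894, 584.644, 218.635] pointing down, gripper open.
Joint ranges: [-2.96, 2.96], [-0.89, 2.26], [0.02, 2.5], [-1.34, 4.48], [0, 2.73], [-2.66, 2.66]. Speed limits (rad/s): [2.39, 2.39, 2.79, 3.14, 3.14, 3.14].

### API

Orientations are given as a unit quaternion [w, x, y, z].
In Python, from cell import bot, viewer, finder gives the robot as it stands.
- The arm moves only by the shell command python3 -m pendant 'ROWS' [OPENING] [FORCE]. ROWS is JSON, a list of rows, each a list of 2 entries, a list of its own where there are three numbers: the shift along the world's x, y, z each as a share of 25 cm, from -1 to 1, then the turn, a rotation vector about the world's x, y, z each as a share of 120 degrees, from -1 to 1. In form: [[[x, y, z], [ax, ay, az]], ...]. A call has 1 to 10 rows; each row is the pose to reach, as a shift and turn from the pose commanded when the call began; what a row does not reach only later rows make up. A row lasts 1/12 s, in which the tool goes at most 41.7 mm and 7.16 degrees, less where a joint would pass 70% of its speed; a pose out of reach is approached as far as the arm can. A call with a number of a shift or a turn outside -1 to 1 is refused whole. A call with a gripper value outside its range is refused whole. OPENING is the closure, from 0 (fully open) to 1 (shut), set as the call begins (- or left out, the last holds). The fingers move at their own pace and stop on an object; FORCE is the grip in N (left out, the last holds). Time passes only in rows, so rows that repeat a pose let the fingers close. It gives the time, the measured TCP pose, the force, the opening and the grip force at its end, in the units of the state.
- bot.read_state(): the state, without advancing time (a new reading comes with each control period).
- viewer.read_camera(name): name is "scene" or "top" or "wrist"; returns the picture (384x512x3 uint8, red, green, blue); there is no depth.
- viewer.camera_info(name): a dict with "vertical_fov" (degrees; the focal length in pixels is half the picture's height over the tangent of half this angle, whatever the lens; pixels are square), "cx", "cy" (the principal point, pixels), "R" (3x3) and "t" (3): a world point X has camera coordinates R X + t. Camera axes: x right, y down, z forward; pixel columns grow to the right and rows downward; lengths in mm; the calibration is good to about 2 mm. The wrist camera is an equidistant fisheye: a pixel r from the principal point sees the ray r / f radians off the axis. A picture is of the moment at which its call begins: read the wrist's pose just before it. camera_info takes no time and is no camera call; for the wrist camera it gives the pose at the moment of the call.
- bot.job_done(): hands the job in; it is judged then, once.
Trained networks look in the newest picture that a camera, given by its name, has taken for a name from the list of things; names that differ only in an ending like _2 or _b are one class to them, and where a whole thing is asked for, a point or a joint stands for the part that bears it (a point fixed in the world has none). Each returns a list of dicts, best first, with "conf" (0 to 1); they miss things now and then, are a little off and sometimes report something else, mostly with a low value. They report only what shows in the picture. A call takes as long as a camera call. They do not tell look-alikes from the thing itself.
- finder.search_frame(camera, target): "centre" ([x, y, z] in mm, in world coordinates, good to about 4 mm: the middle of the surface that is visible of it).
- finder.silhouettes(camera, target): "region" (384x512 bool, what is visible of it).
The state is a dict: "time_s": time; "joint_pos": joint angles; "qd": joint speeds; "tau": joint torques, N m; "eef_pos": TCP position; "eef_rot": TCP orientation; "contact_force": force on the tool from outside, world axes, zero at the start; "moment": the same for the moment, N m; "opening": finger opening in mm; "finger_force": force on a finger pad.
Only numpy, scipy, OpenCV 4.12 (cv2) and the standard library are available. Lean on these libraries where they do the work, as an engineer would, in place of code of your own. Each camera call takes 0.05 s, during which the arm holds its last target. There are 200 camera calls.

## Working session

There is one attempt and no reset: what is moved stays moved. The work goes in short steps, Python scripts to look and compute and a shell command to move; the robot and the scene stay as the last step left them, time stands still between calls to the robot, and variables do not carry over. Pictures are saved under pics/ and viewed, at most 10 in all, crops included, and the job is handed in when it is done.

```bash
mkdir -p pics; ls; cat > h.py <<'E'
import numpy as np, cv2
from cell import bot, viewer, finder
def snap(n):
    im=viewer.read_camera(n); return im
def save(im,f): cv2.imwrite('pics/'+f,cv2.cvtColor(im,cv2.COLOR_RGB2BGR))
E
python3 - <<'E'
from h import *
a=snap('scene'); 
r={}
for c in ('scene','top'):
    b=snap(c)
    if c=='top': save(np.vstack([a,b])[:, :],'both.png'); im=cv2.resize(np.hstack([a,b]),(800,300)); save(a,'s.png'); save(b,'t.png')
    for t in ('cap','holder','tray','micropipette','beaker'):
        for d in finder.search_frame(c,t): print(c,t,np.round(d['centre']),round(d['conf'],2))
for c in ('scene','top'):
    i=viewer.camera_info(c); print(c,i)
print(bot.read_state())
E
```

```text
pics
scene cap [538. 288.  27.] 0.93
scene cap [338. 144.  48.] 0.79
scene holder [510. 182.  40.] 0.86
scene tray [ 530. -212.    6.] 0.65
scene tray [496. -36.  26.] 0.62
scene micropipette [495. -39.  23.] 0.6
scene beaker [671.  16.  60.] 0.8
top cap [332. 126.  44.] 0.9
top cap [496. 138. 143.] 0.78
top cap [534. 279.  22.] 0.78
top holder [484. 128.  10.] 0.65
top tray [ 532. -219.    0.] 0.85
top micropipette [490.   0.  24.] 0.63
scene {'vertical_fov': 48.567326623767826, 'cx': 263.2348549507554, 'cy': 195.52528054538246, 'R': array([[-0.98219684,  0.18762847, -0.00921573],
       [ 0.13505251,  0.67117129, -0.72889637],
       [-0.13057638, -0.71716432, -0.68456201]]), 't': array([ 500.22220367,  -28.66426753, 1243.42207814])}
top {'vertical_fov': 53.344228242310145, 'cx': 258.2133185839526, 'cy': 193.51071684144935, 'R': array([[-0.00439438, -0.99998807, -0.00213463],
       [-0.99475233,  0.00458956, -0.10220924],
       [ 0.10221782,  0.00167429, -0.99476063]]), 't': array([  38.25129347,  512.30283872, 1025.42678355])}
{'time_s': 0.65, 'joint_pos': array([ 1.25858933e+00,  1.30371484e-01,  1.48818095e+00, -1.52558220e-05,
        1.52301369e+00, -8.54277714e-02]), 'qd': array([ 1.05784782e-03, -2.08265640e-04, -7.21248317e-04, -1.56089520e-03,
       -6.25097504e-04, -6.48570284e-05]), 'tau': array([ 2.21714054e-04, -5.59508514e+01, -4.91893208e+01,  7.68485642e-02,
        2.25450721e-02, -3.52103336e-05]), 'eef_pos': array([134.90750936, 584.64721209, 218.66273866]), 'eef_rot': array([1.00892300e-05, 1.13146429e-01, 9.93578324e-01, 1.14995158e-05]), 'contact_force': array([ 0.15595915, -0.50089325, -0.25223258]), 'moment': array([-0.01182553, -0.02714198, -0.00707399]), 'finger_force': 0.0, 'opening': 92.68278898359218}
```

View pics/t.png

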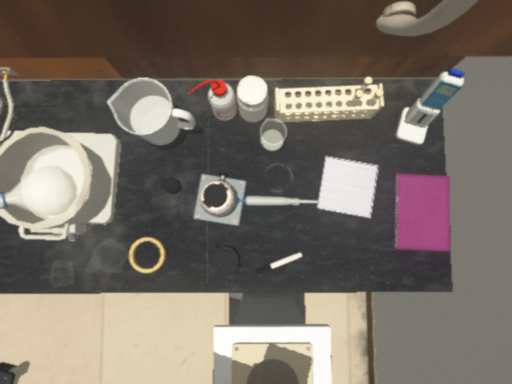

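View pics/s.png

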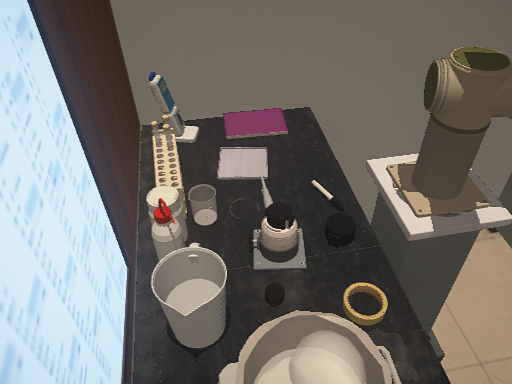

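Top view: jar with its cap at (217,195) in the grey holder, tray candidate at (348,187), pipette at (275,201), beaker at (272,135). Caps that could be confused with it are a large black one at (228,258), a small one at (172,186), and the one on the jar at (217,195). The clamped one is the target. I'll check it in a close crop.

```bash
cat >> h.py <<'E'
def ray(n,u,v,z,i=None):
    i=i or viewer.camera_info(n); f=192/np.tan(np.radians(i['vertical_fov']/2))
    d=np.array([u-i['cx'],v-i['cy']])/f
    if n=='wrist':
        r=np.hypot(*d); d=np.array([*(d*(np.sin(r)/max(r,1e-9))),np.cos(r)])
    else: d=np.array([*d,1])
    R=np.array(i['R']); o=-R.T@i['t']; w=R.T@d
    return o+w*(z-o[2])/w[2]
def proj(n,X,i=None):
    i=i or viewer.camera_info(n); f=192/np.tan(np.radians(i['vertical_fov']/2))
    c=np.array(i['R'])@X+i['t']
    if n=='wrist':
        r=np.hypot(c[0],c[1]); k=np.arctan2(r,c[2])/max(r,1e-9)
        return np.array([i['cx']+f*k*c[0],i['cy']+f*k*c[1]])
    return np.array([i['cx']+f*c[0]/c[2],i['cy']+f*c[1]/c[2]])
E
python3 - <<'E'
from h import *
t=cv2.imread('pics/t.png'); s=cv2.imread('pics/s.png')
a=cv2.resize(t[165:235,185:255],(400,400),interpolation=cv2.INTER_CUBIC)
b=cv2.resize(s[190:280,240:330],(400,400),interpolation=cv2.INTER_CUBIC)
c=cv2.resize(t[150:222,310:382],(200,200)); d=cv2.resize(s[130:190,200:290],(300,200))
e=np.zeros((200,800,3),np.uint8); e[:,:200]=c; e[:,200:500]=d
cv2.imwrite('pics/c1.png',np.vstack([np.hstack([a,b]),e]))
print(ray('top',217,195,141))
snap('top')
for T in('cap','tray','holder'):
  for d in finder.silhouettes('top',T):
    m=d['region']; p=np.argwhere(m)[:,::-1].astype(np.float32); (u,v),wh,an=cv2.minAreaRect(p); z={'cap':141,'tray':5,'holder':10}[T]
    print(T,round(d['conf'],2),u,v,wh,an,m.sum(),ray('top',u,v,z))
    if T=='tray': print([ray('top',*q,9).round() for q in cv2.boxPoints(((u,v),wh,an))])
E
```

```text
[497.48137383 136.71952319 141.        ]
cap 0.8 171.30003356933594 185.1000213623047 (17.441329956054688, 16.54690170288086) 63.43495178222656 255 [522.43916232 249.17805426 141.        ]
cap 0.78 225.5 260.0 (28.0, 29.0) 90.0 707 [340.14087574 115.2099693  141.        ]
cap 0.56 214.5 195.0 (24.0, 25.0) 90.0 518 [497.5095831  142.84482706 141.        ]
tray 0.94 348.05474853515625 187.03860473632812 (53.45055389404297, 54.169620513916016) 8.61564826965332 2782 [ 531.78197215 -216.65426669    5.        ]
[array([ 468., -129.,    9.]), array([ 619., -155.,    9.]), array([ 596., -303.,    9.]), array([ 445., -275.,    9.])]
holder 0.74 347.87835693359375 186.72972106933594 (54.25165939331055, 53.10087203979492) 9.462323188781738 2845 [ 532.06055287 -215.01078448   10.        ]
holder 0.68 219.71633911132812 197.7886199951172 (46.338409423828125, 48.34242630004883) 10.12467098236084 1510 [502.63356094 143.50236736  10.        ]
```

View pics/c1.png

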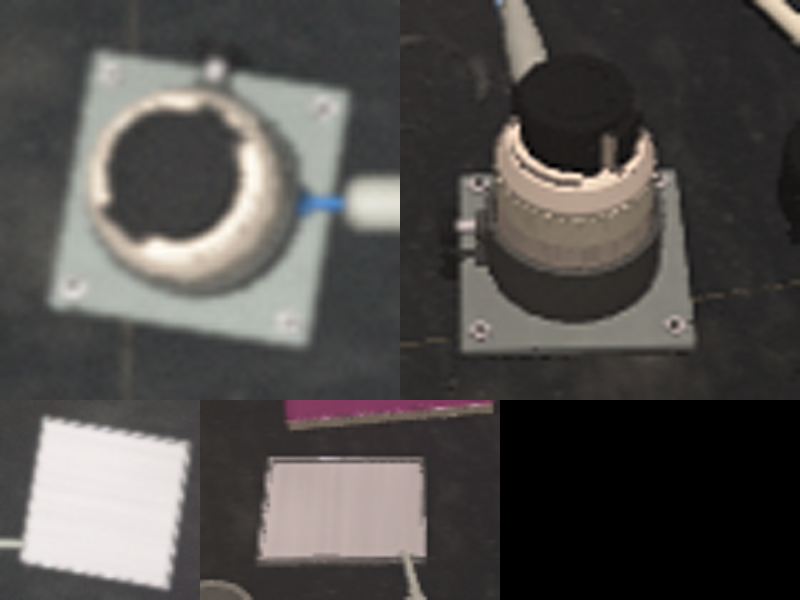

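The crop shows the target cap on the jar. Its tabs are at the crop's upper right (235,130) and lower left (115,225), so the tab axis is about -38° in world. The tray at (348,187) matches 150 mm and is yawed about -9°. Next I'll move above the jar with the fingers turned to -38°.

```bash
python3 -m pendant '[[[0.8,-0.95,0.35],[0,0,-0.5]],[[0.8,-0.95,0.35],[0,0,-0.5]],[[0.8,-0.95,0.35],[0,0,-0.5]],[[0.8,-0.95,0.35],[0,0,-0.5]],[[0.8,-0.95,0.35],[0,0,-0.5]],[[0.8,-0.95,0.35],[0,0,-0.5]],[[0.8,-0.95,0.35],[0,0,-0.5]],[[0.8,-0.95,0.35],[0,0,-0.5]],[[0.8,-0.95,0.35],[0,0,-0.5]],[[0.8,-0.95,0.35],[0,0,-0.5]]]' 0
python3 -m pendant '[[[0.65,-0.83,0],[0,0,-0.46]],[[0.65,-0.83,0],[0,0,-0.46]],[[0.65,-0.83,0],[0,0,-0.46]],[[0.65,-0.83,0],[0,0,-0.46]],[[0.65,-0.83,0],[0,0,-0.46]],[[0.65,-0.83,0],[0,0,-0.46]],[[0.65,-0.83,0],[0,0,-0.46]],[[0.65,-0.83,0],[0,0,-0.46]],[[0.65,-0.83,0],[0,0,-0.46]],[[0.65,-0.83,0],[0,0,-0.46]]]'
python3 - <<'E'
from h import *
i=viewer.camera_info('wrist'); a=snap('wrist'); save(a,'w1.png'); print(i)
for d in finder.search_frame('wrist','cap'): print(d)
s=bot.read_state(); print(s['eef_pos'],s['eef_rot'],s['joint_pos'])
E
```

```text
time_s: 1.68
eef_pos: [336.3, 346.1, 307.2]
eef_rot: [0.0, 0.597, 0.802, 0.001]
contact_force: [-0.0, 0.0, -0.1]
opening: 93.0
finger_force: 0.0
time_s: 2.52
eef_pos: [497.0, 140.3, 305.6]
eef_rot: [-0.0, 0.898, 0.439, -0.0]
contact_force: [-0.5, 0.2, -0.2]
opening: 93.1
finger_force: 0.0
{'vertical_fov': 65.70646984690485, 'cx': 252.40801553829294, 'cy': 191.874061577876, 'R': array([[ 7.88733901e-01, -6.14734483e-01, -5.90089141e-04],
       [-5.96329608e-01, -7.65351985e-01,  2.42130830e-01],
       [-1.49297796e-01, -1.90624906e-01, -9.70243430e-01]]), 't': array([-305.23997199,  356.00511549,  574.58431272])}
{'centre': [535.9, 275.2, 23.8], 'conf': 0.88}
{'centre': [499.6, 146.2, 141.2], 'conf': 0.72}
{'centre': [351.2, 128.3, 43.6], 'conf': 0.62}
[496.93278853 140.67227807 305.96513543] [-1.59283267e-04  8.98331014e-01  4.39319191e-01 -1.07325844e-04] [ 1.76382333e-01 -1.16216239e-01  1.57847039e+00  2.48765247e-04
  1.67963245e+00  8.37524281e-01]
```

View pics/w1.png

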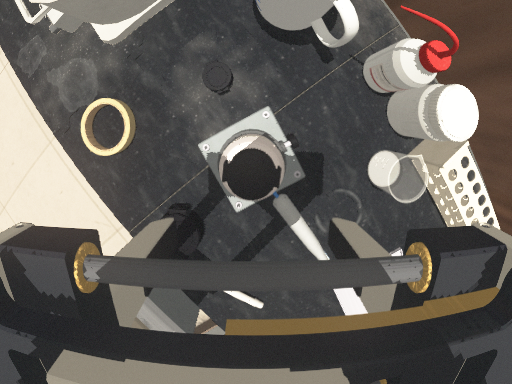

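The wrist picture shows the cap centred near (253,173) on the white jar. I'll enlarge it to get the tab direction.

```bash
python3 - <<'E'
from h import *
i=viewer.camera_info('wrist'); a=snap('wrist')
c=a[125:225,200:300]; g=(255*(c/255.)**0.45).astype(np.uint8)
g=cv2.resize(g,(600,600),interpolation=cv2.INTER_CUBIC)
save(g,'w2.png')
print(ray('wrist',253,173,141,i))
for X in ([500,144,141],): print(proj('wrist',np.array(X,float),i), (proj('wrist',np.array(X,float),i)-[200,125])*6)
for d in finder.silhouettes('wrist','cap'):
    p=np.argwhere(d['region']); print(d['conf'],p.mean(0)[::-1],p.min(0),p.max(0))
E
```

```text
[501.98932325 146.68216555 141.        ]
[253.06827752 175.90130171] [318.40966514 305.40781028]
0.93 [217.37984496  76.86692506] [ 61 202] [ 93 233]
0.85 [185.36716418 229.83432836] [203 163] [258 203]
0.81 [251.1671208  174.07856494] [149 222] [199 281]
```

View pics/w2.png

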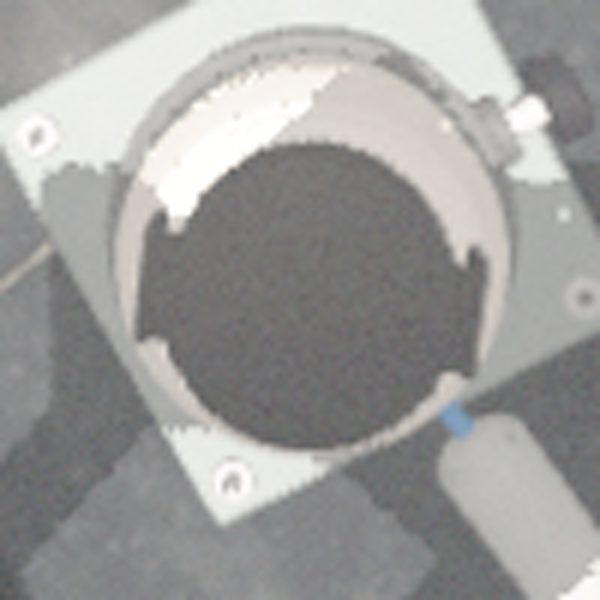

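```bash
python3 - <<'E'
from h import *
i=viewer.camera_info('wrist')
P=lambda u,v,z:ray('wrist',200+(u+.5)/6-.5,125+(v+.5)/6-.5,z,i)
L,R=[0.5*(P(*a,133.5)+P(*b,133.5)) for a,b in (((150,215),(137,335)),((483,252),(475,375)))]
print(L,R,(L+R)/2,np.linalg.norm(L-R),np.degrees(np.arctan2(*(L-R)[1::-1])))
# top circle
q=[P(*p,141) for p in ((310,143),(310,450),(240,160),(420,195),(180,225),(460,260))]
A=np.array([[2*p[0],2*p[1],1] for p in q]); b=[p[0]**2+p[1]**2 for p in q]
s=np.linalg.lstsq(A,b,rcond=None)[0]; print(s[:2],np.sqrt(s[2]+s[0]**2+s[1]**2))
for a,b in (((150,215),(137,335)),((483,252),(475,375)),((180,225),(455,255)),((155,345),(455,378))):
    d=P(*b,133.5)-P(*a,133.5); print(np.linalg.norm(d),np.degrees(np.arctan2(d[1],d[0])))
r=bot.read_state(); from scipy.spatial.transform import Rotation as Ro
q=r['eef_rot']; M=Ro.from_quat([*q[1:],q[0]]).as_matrix(); print(r['eef_pos'],np.degrees(np.arctan2(M[1,1],M[0,1])))
E
```

```text
[476.23565115 168.87529532 133.5       ] [522.67068832 122.96859757 133.5       ] [499.45316974 145.92194645 133.5       ] 65.29653570545663 135.32781806334802
[499.56268219 146.28027275] 29.10791585097736
23.689279896686276 -135.19741692432657
24.317756814743085 -130.58055800737262
53.0931486371802 -44.30447701087528
58.776473744641685 -44.43923243861963
[497.00775905 140.59396821 306.20743204] -37.96090091077182
```

```bash
python3 -m pendant '[[[0.01,0.022,-0.2],[0,0,-0.054]],[[0.01,0.022,-0.4],[0,0,-0.054]],[[0.01,0.022,-0.5],[0,0,-0.054]],[[0.01,0.022,-0.54],[0,0,-0.054]],[[0.01,0.022,-0.54],[0,0,-0.054]],[[0.01,0.022,-0.54],[0,0,-0.054]]]'
python3 - <<'E'
from h import *
i=viewer.camera_info('wrist'); a=snap('wrist')
c=a; g=(255*(c/255.)**0.45).astype(np.uint8)
save(cv2.resize(g[130:330,120:390],(800,593),interpolation=cv2.INTER_CUBIC),'w3.png')
b=snap('top'); 
print(proj('wrist',np.array([499.5,146.1,141]),i),bot.read_state()['eef_pos'])
print([( proj('wrist',np.array([499.5+28.5*np.cos(t),146.1+28.5*np.sin(t),141]),i)-[120,130])*800/270 for t in np.radians([-45,45,135,225])])
E
```

```text
time_s: 3.22
eef_pos: [500.1, 145.5, 172.5]
eef_rot: [0.0, 0.923, 0.386, 0.0]
contact_force: [1.0, 0.5, 0.8]
opening: 93.3
finger_force: 0.0
[251.97852187 218.35696603] [501.85999168 145.65499885 174.69633648]
[array([510.90930226, 262.02731287]), array([391.80110955, 143.34219885]), array([271.15380638, 260.60085968]), array([390.36583735, 370.22874532])]
```

View pics/w3.png

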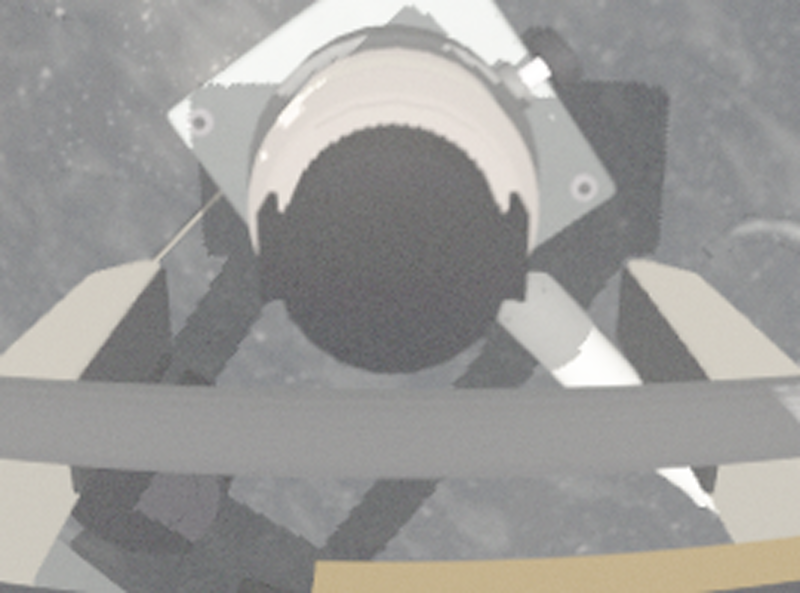

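The cap sits centred between the fingers: tabs at 262 and 527, finger tips at 160 and 627, and level. I'll descend in two stages.

```bash
python3 -m pendant '[[[0,0,-0.07],[0,0,0]],[[0,0,-0.14],[0,0,0]],[[0,0,-0.2],[0,0,0]],[[0,0,-0.2],[0,0,0]],[[0,0,-0.2],[0,0,0]],[[0,0,-0.2],[0,0,0]]]'; python3 - <<'E'
from h import *
for k in range(2):
  snap('wrist'); s=bot.read_state(); print(s['eef_pos'],s['contact_force'],s['moment'])
E
```

```text
time_s: 3.82
eef_pos: [501.5, 145.4, 123.8]
eef_rot: [0.0, 0.923, 0.385, 0.002]
contact_force: [1.1, -1.5, 0.4]
opening: 92.8
finger_force: 0.0
[501.51823089 145.4418692  123.70041529] [ 0.4800865  -1.01372904 -0.51422366] [-0.0634683   0.15005727  0.02638752]
[501.37492956 145.39230517 123.43281025] [-0.00565295 -0.35150257 -0.4273592 ] [-0.0555025   0.21121334  0.00967394]
```

```bash
python3 -m pendant '[[[0,0,-0.02],[0,0,0]],[[0,0,-0.034],[0,0,0]],[[0,0,-0.034],[0,0,0]],[[0,0,-0.034],[0,0,0]]]'; python3 -m pendant '[[[0,0,0],[0,0,0]],[[0,0,0],[0,0,0]],[[0,0,0],[0,0,0]],[[0,0,0],[0,0,0]],[[0,0,0],[0,0,0]],[[0,0,0],[0,0,0]],[[0,0,0],[0,0,0]],[[0,0,0],[0,0,0]]]' 1 4;  python3 - <<'E'
from h import *
s=bot.read_state(); print(s['eef_pos'],s['contact_force'],s['moment'],s['opening'],s['finger_force'])
E
```

```text
time_s: 4.25
eef_pos: [499.5, 145.1, 112.2]
eef_rot: [-0.0, 0.923, 0.385, -0.0]
contact_force: [-0.3, -0.1, 0.2]
opening: 93.1
finger_force: 0.0
time_s: 4.92
eef_pos: [499.8, 145.3, 112.7]
eef_rot: [-0.0, 0.923, 0.385, -0.0]
contact_force: [-1.3, 2.0, 1.2]
opening: 66.8
finger_force: 4.0
[499.8069945  145.31019005 112.69342925] [-1.25694548  2.03755385  1.19617023] [ 0.20949771  0.39154235 -0.00212089] 66.77742178454089 3.9998606219887733
```

```bash
python3 -m pendant '[[[0,0,0],[0,0,0]],[[0,0,0.006],[0,0,0]],[[0,0,0.006],[0,0,0]],[[0,0,0.006],[0,0,0]]]' 0.2 4; python3 -m pendant '[[[0,0,0],[0,0,0]],[[0,0,0],[0,0,0]],[[0,0,0],[0,0,0]],[[0,0,0],[0,0,0]],[[0,0,0],[0,0,0]],[[0,0,0],[0,0,0]],[[0,0,0],[0,0,0]],[[0,0,0],[0,0,0]]]' 1 25;  python3 - <<'E'
from h import *
s=bot.read_state(); print(s['eef_pos'],s['contact_force'],s['moment'],s['opening'],s['finger_force'],s['joint_pos'])
E
```

```text
time_s: 5.25
eef_pos: [500.1, 145.0, 114.3]
eef_rot: [0.0, 0.923, 0.385, 0.0]
contact_force: [0.3, 1.2, 0.5]
opening: 74.2
finger_force: 0.0
time_s: 5.92
eef_pos: [499.9, 145.2, 114.2]
eef_rot: [-0.0, 0.923, 0.385, -0.0]
contact_force: [-2.2, 0.9, 1.8]
opening: 56.8
finger_force: 25.0
[499.85213647 145.21859419 114.2325407 ] [-2.23705754  0.8742867   1.84766743] [ 0.08580502  0.45401463 -0.01093195] 56.84037958267201 25.008744411170483 [ 1.84155256e-01 -9.12503912e-03  1.82780445e+00  8.78374528e-05
  1.32294216e+00  9.63765061e-01]
```

The tabs are fully in at 56.8 mm. Next I'll turn in small guarded steps, with the guard stopping the chain if the moment rises.

```bash
cat > g.py <<'E'
import sys
from h import *
from scipy.spatial.transform import Rotation as Ro
s=bot.read_state(); q=s['eef_rot']; M=Ro.from_quat([*q[1:],q[0]]).as_matrix()
print('yaw %.3f'%np.arctan2(M[1,1],M[0,1]),'mz %.3f'%s['moment'][2],'F',s['contact_force'].round(1),'p',s['eef_pos'].round(1),'op %.1f t %.1f'%(s['opening'],s['time_s']))
sys.exit(abs(s['moment'][2])>float(sys.argv[1]))
E
T() { python3 g.py 0.27; }
python3 g.py 1
python3 -m pendant '[[[0,0,0],[0,0,0.01]],[[0,0,0],[0,0,0.02]],[[0,0,0],[0,0,0.02]]]' >/dev/null; T && python3 -m pendant '[[[0,0,0],[0,0,0.01]],[[0,0,0],[0,0,0.02]],[[0,0,0],[0,0,0.02]]]' >/dev/null; T && python3 -m pendant '[[[0,0,0],[0,0,0.01]],[[0,0,0],[0,0,0.02]],[[0,0,0],[0,0,0.02]]]' >/dev/null; T
```

```text
yaw -0.780 mz -0.011 F [-2.2  0.9  1.8] p [499.9 145.2 114.2] op 56.8 t 5.9
yaw -0.736 mz 0.059 F [-1.3  1.2  2.7] p [500.  145.2 114.2] op 56.4 t 6.2
yaw -0.736 mz 0.059 F [-1.3  1.2  2.7] p [500.  145.2 114.2] op 56.4 t 6.2
yaw -0.736 mz 0.059 F [-1.3  1.2  2.7] p [500.  145.2 114.2] op 56.4 t 6.2False
False
False
False
```

```bash
sed -i 's/sys.exit(\(.*\))$/sys.exit(int(\1))/' g.py
T() { python3 g.py 0.27; }
python3 -m pendant '[[[0,0,0],[0,0,0.01]],[[0,0,0],[0,0,0.02]],[[0,0,0],[0,0,0.02]]]' >/dev/null; T && python3 -m pendant '[[[0,0,0],[0,0,0.01]],[[0,0,0],[0,0,0.02]],[[0,0,0],[0,0,0.02]]]' >/dev/null && T && python3 -m pendant '[[[0,0,0],[0,0,0.01]],[[0,0,0],[0,0,0.02]],[[0,0,0],[0,0,0.02]]]' >/dev/null && T
```

```text
yaw -0.694 mz -0.011 F [-0.2 -0.2  3.2] p [500.1 145.1 114.2] op 56.7 t 6.4
yaw -0.652 mz 0.012 F [-1.   0.7  2.8] p [500.  145.1 114.2] op 56.7 t 6.7
yaw -0.610 mz 0.004 F [-0.6  0.6  4.3] p [500.  145.1 114.2] op 57.1 t 6.9
```

```bash
T() { python3 g.py 0.27; }
python3 -m pendant '[[[0,0,0],[0,0,0.01]]]' >/dev/null; T && python3 -m pendant '[[[0,0,0],[0,0,0.01]]]' >/dev/null && T && python3 -m pendant '[[[0,0,0],[0,0,0.01]]]' >/dev/null && T&& python3 -m pendant '[[[0,0,0],[0,0,0.01]]]' >/dev/null && T&& python3 -m pendant '[[[0,0,0],[0,0,0.01]]]' >/dev/null && T&& python3 -m pendant '[[[0,0,0],[0,0,0.01]]]' >/dev/null && T
```

```text
yaw -0.591 mz -0.096 F [-0.2  1.1  3.4] p [500.  145.1 114.2] op 56.4 t 7.0
yaw -0.568 mz -0.110 F [-0.3 -0.2  2.7] p [500.  145.1 114.2] op 56.5 t 7.1
yaw -0.547 mz -0.053 F [-1.   0.6  3.3] p [500.  145.1 114.2] op 56.4 t 7.2
yaw -0.526 mz -0.073 F [-0.5  0.5  4.1] p [500.  145.1 114.2] op 56.6 t 7.2
yaw -0.505 mz -0.054 F [-1.4  0.   3.4] p [500.  145.2 114.2] op 56.6 t 7.3
yaw -0.484 mz -0.101 F [-0.1  0.2  3.9] p [499.9 145.1 114.2] op 56.8 t 7.4
```

```bash
T() { python3 g.py 0.2; }
python3 -m pendant '[[[0,0,0],[0,0,0.01]]]' >/dev/null; T && python3 -m pendant '[[[0,0,0],[0,0,0.01]]]' >/dev/null && T && python3 -m pendant '[[[0,0,0],[0,0,0.01]]]' >/dev/null && T&& python3 -m pendant '[[[0,0,0],[0,0,0.01]]]' >/dev/null && T&& python3 -m pendant '[[[0,0,0],[0,0,0.01]]]' >/dev/null && T&& python3 -m pendant '[[[0,0,0],[0,0,0.01]]]' >/dev/null && T && python3 -m pendant '[[[0,0,0],[0,0,0.01]]]' >/dev/null && T && python3 -m pendant '[[[0,0,0],[0,0,0.01]]]' >/dev/null && T && python3 -m pendant '[[[0,0,0],[0,0,0.01]]]' >/dev/null && T && python3 -m pendant '[[[0,0,0],[0,0,0.01]]]' >/dev/null && T && python3 -m pendant '[[[0,0,0],[0,0,0.01]]]' >/dev/null && T && python3 -m pendant '[[[0,0,0],[0,0,0.01]]]' >/dev/null && T
```

```text
yaw -0.463 mz -0.039 F [-1.1 -0.2  4.6] p [499.9 145.1 114.2] op 56.5 t 7.5
yaw -0.443 mz -0.036 F [-0.9  0.7  4.4] p [500.  145.1 114.2] op 56.9 t 7.6
yaw -0.422 mz -0.067 F [-0.4  0.2  4. ] p [499.9 145.2 114.2] op 56.2 t 7.7
yaw -0.401 mz -0.032 F [-0.2 -0.2  5. ] p [500.  145.1 114.2] op 56.7 t 7.8
yaw -0.380 mz -0.075 F [-1.5 -1.   4.5] p [499.9 145.1 114.2] op 56.1 t 7.8
yaw -0.359 mz -0.060 F [-0.9  1.   5. ] p [500.  145.1 114.2] op 56.8 t 7.9
yaw -0.338 mz -0.029 F [-0.2  0.4  5.3] p [500.  145.2 114.2] op 56.6 t 8.0
yaw -0.317 mz -0.056 F [-0.1  0.2  4.7] p [499.9 145.2 114.2] op 56.8 t 8.1
yaw -0.296 mz -0.010 F [-1.   0.5  5.1] p [499.9 145.1 114.2] op 57.1 t 8.2
yaw -0.275 mz -0.042 F [-0.9 -0.   5.3] p [499.9 145.1 114.2] op 56.9 t 8.2
yaw -0.254 mz -0.059 F [-0.9 -0.2  4.9] p [499.8 145.1 114.2] op 56.6 t 8.3
yaw -0.233 mz -0.050 F [-1.   0.1  4.9] p [499.8 145.1 114.2] op 56.2 t 8.4
```

```bash
T() { python3 g.py 0.2; }
python3 -m pendant '[[[0,0,0],[0,0,0.01]]]' >/dev/null; T && python3 -m pendant '[[[0,0,0],[0,0,0.01]]]' >/dev/null && T && python3 -m pendant '[[[0,0,0],[0,0,0.01]]]' >/dev/null && T&& python3 -m pendant '[[[0,0,0],[0,0,0.01]]]' >/dev/null && T&& python3 -m pendant '[[[0,0,0],[0,0,0.01]]]' >/dev/null && T&& python3 -m pendant '[[[0,0,0],[0,0,0.01]]]' >/dev/null && T && python3 -m pendant '[[[0,0,0],[0,0,0.01]]]' >/dev/null && T && python3 -m pendant '[[[0,0,0],[0,0,0.01]]]' >/dev/null && T && python3 -m pendant '[[[0,0,0],[0,0,0.01]]]' >/dev/null && T && python3 -m pendant '[[[0,0,0],[0,0,0.01]]]' >/dev/null && T && python3 -m pendant '[[[0,0,0],[0,0,0.01]]]' >/dev/null && T && python3 -m pendant '[[[0,0,0],[0,0,0.01]]]' >/dev/null && T
```

```text
yaw -0.212 mz -0.078 F [-1.2 -0.4  5.9] p [499.8 145.1 114.1] op 56.4 t 8.5
yaw -0.191 mz -0.131 F [-1.9 -0.3  5.6] p [499.7 145.2 114.1] op 56.5 t 8.6
yaw -0.170 mz -0.103 F [-1.7  0.8  4.7] p [499.7 145.2 114.1] op 56.7 t 8.7
yaw -0.149 mz -0.051 F [-1.4  0.6  4.6] p [499.7 145.3 114.1] op 56.5 t 8.8
yaw -0.128 mz -0.053 F [-0.7  0.8  6. ] p [499.6 145.3 114.1] op 56.7 t 8.8
yaw -0.107 mz 0.002 F [-2.3  1.3  5.6] p [499.6 145.3 114.1] op 56.6 t 8.9
yaw -0.086 mz -0.045 F [-1.8  2.   4.5] p [499.6 145.4 114.1] op 56.8 t 9.0
yaw -0.065 mz -0.041 F [-2.1  1.8  5. ] p [499.6 145.4 114.1] op 56.8 t 9.1
yaw -0.045 mz -0.081 F [-1.8  1.9  5.6] p [499.6 145.4 114.1] op 56.6 t 9.2
yaw -0.024 mz -0.235 F [-1.1  1.3  5.2] p [499.6 145.5 114. ] op 56.8 t 9.2
```

```bash

python3 -m pendant '[[[0,0,0],[0,0,0]]]' >/dev/null; python3 g.py 0.35 && python3 -m pendant '[[[0,0,0],[0,0,0.005]]]' >/dev/null && python3 g.py 0.35 && python3 -m pendant '[[[0,0,0],[0,0,0.005]]]' >/dev/null && python3 g.py 0.35 && python3 -m pendant '[[[0,0,0],[0,0,0.005]]]' >/dev/null && python3 g.py 0.35
```

```text
yaw -0.023 mz -0.165 F [-1.9  1.4  5.9] p [499.6 145.5 114.1] op 56.6 t 9.3
yaw -0.014 mz -0.340 F [-1.   1.7  5. ] p [499.6 145.5 114.1] op 56.6 t 9.4
yaw -0.004 mz -0.462 F [-0.8  1.3  5.5] p [499.6 145.5 114.1] op 56.7 t 9.5
```

That is the stop: the moment climbs steadily from -0.17 to -0.46 N m, after 0.78 rad. I'll back off slightly and lift a little, with a guard on the force.

```bash

python3 -m pendant '[[[0,0,0],[0,0,-0.012]],[[0,0,0],[0,0,-0.012]]]' >/dev/null; python3 g.py 0.3 
python3 -m pendant '[[[0,0,0.004],[0,0,0]],[[0,0,0.004],[0,0,0]]]' >/dev/null; python3 g.py 0.3 && python3 -m pendant '[[[0,0,0.004],[0,0,0]],[[0,0,0.004],[0,0,0]]]' >/dev/null; python3 g.py 0.3
```

```text
yaw -0.030 mz -0.095 F [-1.5  0.9  5.3] p [499.6 145.5 114. ] op 56.4 t 9.7
yaw -0.029 mz -0.101 F [-1.1  3.2  1.5] p [499.6 145.4 114.8] op 56.8 t 9.8
yaw -0.029 mz -0.099 F [-0.2  3.7  1. ] p [499.6 145.4 115.8] op 56.4 t 10.0
```

```bash

python3 -m pendant '[[[0,0,0.006],[0,0,0]],[[0,0,0.008],[0,0,0]]]' >/dev/null; python3 g.py 0.3 && python3 -m pendant '[[[0,0,0.008],[0,0,0]],[[0,0,0.012],[0,0,0]]]' >/dev/null; python3 g.py 0.3
```

```text
yaw -0.030 mz -0.084 F [ 1.2  4.3 -5.1] p [499.5 145.3 117.7] op 56.1 t 10.2
yaw -0.030 mz -0.024 F [ 1.4  4.  -5.2] p [499.5 145.3 120.7] op 56.3 t 10.3
```

```bash

python3 -m pendant '[[[0,0.003,0.004],[0,0,0]],[[0,0.003,0.004],[0,0,0]]]' >/dev/null; python3 g.py 0.3 && python3 -m pendant '[[[0,0,0.008],[0,0,0]],[[0,0,0.016],[0,0,0]]]' >/dev/null; python3 g.py 0.3
```

```text
yaw -0.030 mz -0.021 F [-2.3  1.1 -0.8] p [499.6 145.5 122.1] op 56.4 t 10.5
yaw -0.030 mz -0.034 F [-1.2  0.  -1. ] p [499.6 145.5 126.2] op 56.9 t 10.7
```

The cap is free (Fz is about -1 N, its own weight). I'll lift it straight up, then carry it over to the tray.

```bash

python3 -m pendant '[[[0,0,0.03],[0,0,0]],[[0,0,0.06],[0,0,0]],[[0,0,0.1],[0,0,0]],[[0,0,0.16],[0,0,0]],[[0,0,0.23],[0,0,0]],[[0,0,0.29],[0,0,0]],[[0,0,0.33],[0,0,0]],[[0,0,0.33],[0,0,0]]]' >/dev/null; python3 g.py 0.3
python3 -m pendant '[[[0.01,-0.05,0],[0,0,-0.01]],[[0.02,-0.13,0],[0,0,-0.02]],[[0.03,-0.23,0],[0,0,-0.02]],[[0.04,-0.34,0],[0,0,-0.03]],[[0.05,-0.45,0],[0,0,-0.04]],[[0.06,-0.56,0],[0,0,-0.05]],[[0.07,-0.65,0],[0,0,-0.06]],[[0.08,-0.72,0],[0,0,-0.067]],[[0.08,-0.75,0],[0,0,-0.067]],[[0.08,-0.75,0],[0,0,-0.067]]]' >/dev/null; python3 g.py 0.3
python3 -m pendant '[[[0.01,-0.05,0],[0,0,0]],[[0.02,-0.13,0],[0,0,0]],[[0.03,-0.23,0],[0,0,0]],[[0.04,-0.34,0],[0,0,0]],[[0.05,-0.45,0],[0,0,0]],[[0.05,-0.55,0],[0,0,0]],[[0.05,-0.63,0],[0,0,0]],[[0.05,-0.68,0],[0,0,0]],[[0.05,-0.7,0],[0,0,0]],[[0.05,-0.7,0],[0,0,0]]]' >/dev/null; python3 g.py 0.3
python3 - <<'E'
from h import *
i=viewer.camera_info('wrist'); a=snap('wrist'); b=snap('top'); sc=snap('scene')
g=(255*(a/255.)**0.6).astype(np.uint8)
im=np.hstack([cv2.resize(g,(480,360)),cv2.resize(sc[100:270,180:330],(318,360))]); save(im,'w4.png')
for d in finder.search_frame('wrist','tray'): print(d)
for d in finder.silhouettes('wrist','tray'): 
    p=np.argwhere(d['region'])[:,::-1]; h=cv2.approxPolyDP(cv2.convexHull(p.astype(np.int32)),6,True)[:,0]; print(d['conf'],[ (tuple(x),ray('wrist',*x,9,i).round().tolist()) for x in h.tolist()])
E
```

```text
yaw -0.030 mz 0.000 F [ 0.9  0.1 -0.5] p [501.8 146.2 212.5] op 56.9 t 11.3
yaw -0.173 mz 0.018 F [-0.1  0.4 -2. ] p [519.2 -43.4 207.6] op 56.9 t 12.2
yaw -0.171 mz -0.025 F [-0.7  0.3 -1.7] p [ 532.3 -216.9  208.3] op 56.5 t 13.0
{'centre': [536.5, -196.3, 4.0], 'conf': 0.57}
0.71 [((314, 114), [620.0, -155.0, 9.0]), ((307, 217), [594.0, -285.0, 9.0]), ((196, 217), [450.0, -260.0, 9.0]), ((194, 111), [476.0, -126.0, 9.0])]
```

View pics/w4.png

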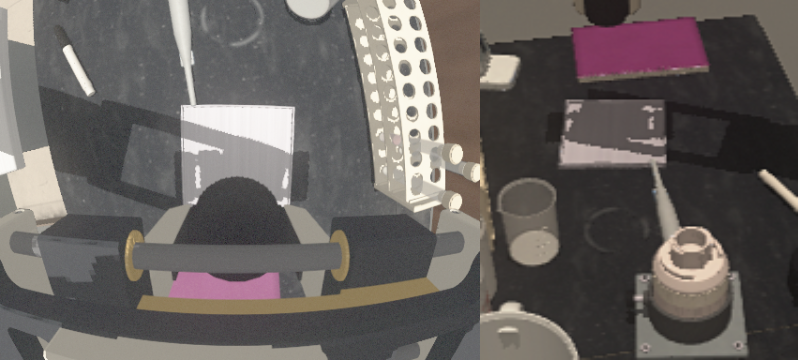

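The jar is open with its neck visible, the cap is held level, and the tray sits aligned below. Now the descent.

```bash

python3 -m pendant '[[[0,0,-0.06],[0,0,0]],[[0,0,-0.16],[0,0,0]],[[0,0,-0.28],[0,0,0]],[[0,0,-0.4],[0,0,0]],[[0,0,-0.52],[0,0,0]],[[0,0,-0.62],[0,0,0]],[[0,0,-0.69],[0,0,0]],[[0,0,-0.73],[0,0,0]],[[0,0,-0.74],[0,0,0]],[[0,0,-0.74],[0,0,0]]]' >/dev/null; python3 g.py 0.3
python3 -m pendant '[[[0,0,-0.01],[0,0,0]],[[0,0,-0.02],[0,0,0]],[[0,0,-0.02],[0,0,0]],[[0,0,-0.02],[0,0,0]]]' >/dev/null; python3 g.py 0.3
```

```text
yaw -0.170 mz 0.020 F [ 0.7  0.1 -1.2] p [ 532.3 -216.1   23.5] op 56.5 t 14.1
yaw -0.170 mz 0.091 F [ 1.  -0.1 -2.1] p [ 532.9 -216.9   19.4] op 56.4 t 14.4
```

```bash
G() { python3 - <<'E'
import sys
from h import *
s=bot.read_state(); print(s['eef_pos'].round(1),s['contact_force'].round(1),s['time_s'])
sys.exit(int(s['contact_force'][2]>3))
E
}
python3 -m pendant '[[[0,0,-0.01],[0,0,0]],[[0,0,-0.02],[0,0,0]],[[0,0,-0.02],[0,0,0]]]' >/dev/null; G && python3 -m pendant '[[[0,0,-0.004],[0,0,0]],[[0,0,-0.008],[0,0,0]],[[0,0,-0.008],[0,0,0]]]' >/dev/null && G && python3 -m pendant '[[[0,0,-0.004],[0,0,0]],[[0,0,-0.004],[0,0,0]]]' >/dev/null && G && python3 -m pendant '[[[0,0,-0.004],[0,0,0]],[[0,0,-0.004],[0,0,0]]]' >/dev/null && G && python3 -m pendant '[[[0,0,-0.004],[0,0,0]],[[0,0,-0.004],[0,0,0]]]' >/dev/null && G && python3 -m pendant '[[[0,0,-0.004],[0,0,0]],[[0,0,-0.004],[0,0,0]]]' >/dev/null && G && python3 -m pendant '[[[0,0,-0.004],[0,0,0]],[[0,0,-0.004],[0,0,0]]]' >/dev/null && G && python3 -m pendant '[[[0,0,-0.004],[0,0,0]],[[0,0,-0.004],[0,0,0]]]' >/dev/null && G
```

```text
[ 532.1 -216.5   13.1] [-1.5  0.7 -1.9] 14.6667
[ 532.2 -216.5   11.3] [-0.3 -0.4 -1.7] 14.9167
[ 532.3 -216.5   10.4] [-0.5  0.4 -0.7] 15.0833
[ 532.5 -216.7   10.2] [-1.8  1.2  3.6] 15.25
```

Contact at z 10.2, as predicted. I'll release partway (about 80 mm) and retreat straight up.

```bash

python3 -m pendant '[[[0,0,0],[0,0,0]],[[0,0,0],[0,0,0]],[[0,0,0],[0,0,0]],[[0,0,0],[0,0,0]],[[0,0,0],[0,0,0]],[[0,0,0],[0,0,0]],[[0,0,0],[0,0,0]]]' 0.13 | tail -3; python3 g.py 1
python3 -m pendant '[[[0,0,0.02],[0,0,0]],[[0,0,0.05],[0,0,0]],[[0,0,0.1],[0,0,0]],[[0,0,0.17],[0,0,0]],[[0,0,0.27],[0,0,0]],[[0,0,0.4],[0,0,0]],[[0,0,0.53],[0,0,0]],[[0,0,0.6],[0,0,0]],[[0,0,0.6],[0,0,0]],[[0,0,0.6],[0,0,0]]]' >/dev/null; python3 g.py 1
python3 - <<'E'
from h import *
i=viewer.camera_info('wrist'); a=snap('wrist'); sc=snap('scene')
g=(255*(a/255.)**0.6).astype(np.uint8)
im=np.hstack([cv2.resize(g,(480,360)),cv2.resize(sc[100:270,180:330],(318,360))]); save(im,'w5.png')
for t in('cap','tray','micropipette','beaker'):
  for c in ('wrist','scene'):
    for d in finder.search_frame(c,t): print(t,c,d)
E
```

```text
contact_force: [-0.5, 1.0, 0.5]
opening: 81.0
finger_force: 0.0
yaw -0.170 mz -0.047 F [-0.5  1.   0.5] p [ 532.3 -216.6    9.4] op 81.0 t 15.8
yaw -0.170 mz -0.070 F [ 0.1 -0.3 -0. ] p [ 533.7 -217.2  162.5] op 80.9 t 16.7
cap wrist {'centre': [532.0, -213.6, 37.7], 'conf': 0.8}
cap scene {'centre': [338.7, 145.1, 46.9], 'conf': 0.76}
cap scene {'centre': [497.6, -23.1, 27.9], 'conf': 0.59}
cap scene {'centre': [539.8, 287.6, 23.9], 'conf': 0.58}
cap scene {'centre': [535.5, -203.3, 34.7], 'conf': 0.54}
tray wrist {'centre': [533.1, -205.7, 2.3], 'conf': 0.86}
tray scene {'centre': [533.3, -198.4, 5.4], 'conf': 0.98}
micropipette wrist {'centre': [492.0, -51.1, 22.4], 'conf': 0.59}
micropipette scene {'centre': [495.8, -22.9, 27.0], 'conf': 0.56}
beaker wrist {'centre': [661.4, -33.5, 18.5], 'conf': 0.64}
beaker scene {'centre': [670.2, 18.8, 60.0], 'conf': 0.65}
beaker scene {'centre': [502.3, 180.3, 51.7], 'conf': 0.45}
```

View pics/w5.png

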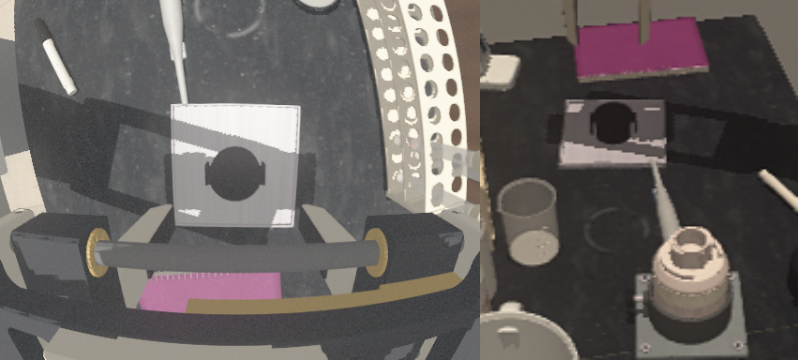

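The cap stands upright in the middle of the tray, at (235,173) in the picture. The pipette and beaker haven't moved, and the gripper is clear.

```bash
python3 -c "
from cell import bot
print(bot.job_done())"
```

```text
the job is handed in; nothing more can be done
None
```

I opened the jar and stood its cap upright in the middle of the tray, with the pipette and beaker left where they were; the job is handed in, but no verdict came back.

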